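# Balance the two-pot sample beam on its post

## Robot

A 6-joint arm with a two-finger parallel gripper is mounted at the origin on the work surface. World frame = base frame: x ahead of the robot, y to its left, z up, the work surface at z = 0. Lengths are in m, angles in rad, forces in N, time in s.
With the tool pointing down it reaches from about 0.35 to 0.85 m from the base axis. Payload 8.1 kg.
Tool frame: the origin (TCP) lies between the finger pads; the fingertips stand nose_length ahead of it and the grasp point (between the pads) lies 2 mm behind it (nose_length is the distance from the TCP to the fingertips, in m); z points along the fingers, x is the direction in which the jaws open and shut, and the axes are right-handed (so a half turn about z gives the same grasp; the last joint's range is limited). The gripper opens to 93 mm and grips with 3 to 60 N. Pads are 15 mm wide; open, the fingers measure 128 mm over their backs; the gripper's body (75 mm by 188 mm) begins 65 mm behind the grasp point.
Start: joints at [-1.427, 0.13, 1.488, -0, 1.523, -0.085], TCP at [0.136, -0.584, 0.236] pointing down, gripper open.
Joint ranges: [-2.96, 2.96], [-0.89, 2.26], [0.02, 2.5], [-1.34, 4.48], [0, 2.73], [-2.66, 2.66]. Speed limits (rad/s): [2.39, 2.39, 2.79, 3.14, 3.14, 3.14].

## Interface

Orientations are given as a rotation vector (axis times angle).
In Python, from plant import * gives the robot as it stands.
- The arm moves only by the tool carry_out, never from a script. Its argument "steps" is a list of rows, each an object with "xyz": the shift along the world's x, y, z in cm, a list of three; "rot": the turn, a rotation vector about the world's x, y, z in degrees, a list of three. In form: [{"xyz": [tx, ty, tz], "rot": [rx, ry, rz]}, ...]. A call has 1 to 10 rows; each row is the pose to reach, as a shift and turn from the pose commanded when the call began; what a row does not reach only later rows make up. A row lasts 1/10 s, in which the tool goes at most 50 mm and 8.59 degrees, less where a joint would pass 70% of its speed; a pose out of reach is approached as far as the arm can. A call with a gripper value outside its range is refused whole. "grip" is the opening, from 0 (shut) to 1 (fully open), set as the call begins (left out, the last holds). The fingers move at their own pace and stop on an object; "force" is the grip in N (left out, the last holds). Time passes only in rows, so rows that repeat a pose let the fingers close. It gives the time, the measured TCP pose, the force and the opening at its end, in the units of the state.
- read_state(): the state, without advancing time (a new reading comes with each control period).
- read_camera(name): name is "scene" or "top" or "wrist"; returns the picture (420x560x3 uint8, red, green, blue); there is no depth.
- calibration(name): a dict with "fov_y" (degrees; the focal length in pixels is half the picture's height over the tangent of half this angle, whatever the lens; pixels are square), "cx", "cy" (the principal point, pixels), "xyz" and "attitude" of the camera in the world. Camera axes: x right, y down, z forward; pixel columns grow to the right and rows downward; lengths in m; the calibration is good to about 2 mm. A picture is of the moment at which its call begins: read the wrist's pose just before it. calibration takes no time and is no camera call; for the wrist camera it gives the pose at the moment of the call.
- close_job(): hands the job in, once; it reports no verdict.
The state is a dict: "t": time; "q": joint angles; "dq": joint speeds; "joint_torque": joint torques, N m; "tool_pos": TCP position; "orientation": TCP orientation; "force": force on the tool from outside, world axes, zero at the start; "wrist_torque": the same for the moment, N m; "opening": finger opening in m.
Only numpy, scipy, OpenCV 4.12 (cv2) and the standard library are available. Lean on these libraries where they do the work, as an engineer would, in place of code of your own. Each camera call takes 0.05 s, during which the arm holds its last target.

## Task

The two closed pots of the sample beam are filled unequally: find by small trial lifts where the beam balances, then set it down gently with that point on the spring-loaded top of the steel post, so that it rests level on the post alone with both pots hanging free when you let go. Never let the beam tip by more than about ten degrees, press it onto the post only lightly, and leave the other glassware and bottles where they are.

Things in the scene. Friction and masses are not known exactly. Their poses are not given: they have to be found in the camera images.
- beam: Loose sample beam: flat aluminium bar 290 mm long (its x), 12 mm thick (y), 36 mm tall, with a closed white, black-lidded pot fixed under each end, on which it stands. Origin: midway between the pots, level with their undersides; the bar spans z 50 to 86 mm. Whole mass 0.29 to 0.71 kg. Which pot is heavier is hidden; the balance point lies within 65 mm of the bar's middle.
- bar_top (a point): middle of the bar's upper edge, 86 mm above the beam's origin. The bar is plain all along: grip it from above across its 12 mm. Keep fingertips above its lower edge (36 mm below this), as the post comes under the very place that is gripped. Gripped off balance, it loads the tool with a moment, or tips in the fingers with the heavy pot left on the bench.
- pot_a_foot (a point): centre of the underside of the pot at the beam's -x end, 125 mm from its middle; pot 56 mm wide, 50 mm tall, wholly below the bar
- pot_b_foot (a point): centre of the underside of the pot at the beam's +x end, 125 mm from its middle; pot 56 mm wide, 50 mm tall, wholly below the bar
- post: Fixed upright steel post: round dark base 104 mm wide, 16 mm high, a 15 mm tube, and a spring-loaded flat round disc on top, 16 mm wide, 10 mm thick, its top 110 mm above the bench when free. Origin: centre of the base's underside. The beam, laid across in any direction, stays level only if its balance point lies over the disc (within 8 mm of its middle).
- post_top (a point): centre of the flat top of the post's disc, 110 mm above the bench when free; it sinks 1 mm for each 1.5 N laid on it (15 mm at most), 2 to 5 mm under the beam's own weight, and springs back. The beam's lower edge rests here; once let go the beam's origin is then 55 to 58 mm above the bench. Pressing with more than 15 N strains the spring.
- rack: bystander: white wire test-tube rack with glass tubes, 185 x 65 mm, 144 mm tall, origin under its centre; leave it alone
- wash_bottle: bystander: white plastic wash bottle, 72 mm wide, 200 mm tall with its spout, origin under its centre; leave it alone
- jar: bystander: brown glass jar with black cap, 68 mm wide, 90 mm tall, origin under its centre; leave it alone
- dish: bystander: low white dish, 90 mm wide, 18 mm tall, origin under its centre; leave it alone
There are look-alikes about, which are no part of the job. There is more than one size of the post; the job needs the largest.

How it is judged:
By the outcome, as a careful person would: the job done as asked, in the order asked, and still so for the second after the job is handed in, with the robot touching nothing.
It also fails if it takes over 70 s, if anything falls off the work surface, if the arm or the gripper's body presses on something with over 40 N, if the wrist force passes 120 N, or if a joint passes its speed limit or range.

## Working session

There is one attempt and no reset: what is moved stays moved. The work goes in short steps, Python scripts to look and compute and a tool call to move; the robot and the scene stay as the last step left them, time stands still between calls to the robot, and variables do not carry over. Pictures are saved under pics/ and viewed, and the job is handed in when it is done.

Besides the shell and the picture viewer there is one more tool, called by a JSON object that holds its "method" and its "body", one argument or row to a line. carry_out: Moves the arm, as the interface text tells. Its arguments: {"type":"object","properties":{"steps":{"type":"array","items":{"type":"object","properties":{"xyz":{"type":"array","items":{"type":"number"}},"rot":{"type":"array","items":{"type":"number"}}}}},"grip":{"type":"number"},"force":{"type":"number"}},"required":["steps"]}

```bash
mkdir -p pics; ls
python3 - <<'E'
from plant import *
import cv2
print(read_state())
for n in ("scene","top","wrist"):
    print(n,calibration(n))
    cv2.imwrite(f"pics/{n}0.png",read_camera(n)[:,:,::-1])
E
```

```text
pics
{'t': 0.0, 'q': array([-1.42738522e+00,  1.31187127e-01,  1.48926592e+00, -1.82676189e-05,
        1.52297638e+00, -8.53786290e-02]), 'dq': array([-0.00105783,  0.00015326,  0.00103236,  0.000911  ,  0.002068  ,
       -0.00051329]), 'joint_torque': array([ 2.02756033e-03, -5.59851766e+01, -4.91746402e+01,  7.67280464e-02,
        3.58639914e-02, -1.27959042e-04]), 'tool_pos': array([ 0.13603124, -0.58383248,  0.23457924]), 'orientation': array([-2.45951326e+00,  1.95257753e+00,  2.11730433e-03]), 'force': array([-1.43695641, -0.14284204, -0.8034578 ]), 'wrist_torque': array([-0.00878454, -0.00116796, -0.06620512]), 'opening': 0.09285092737684897}
scene {'fov_y': 57.83783976459218, 'cx': 284.55141080575663, 'cy': 210.0141089857142, 'xyz': array([1.37422927, 0.30593978, 0.62699915]), 'attitude': array([-1.31812209, -2.00308267,  1.05686792])}
top {'fov_y': 44.128887159462025, 'cx': 281.2580204888614, 'cy': 216.33829577496223, 'xyz': array([ 0.35589096, -0.04423025,  1.35344165]), 'attitude': array([-2.18852828,  2.02196815, -0.21191493])}
wrist {'fov_y': 66.60067805912196, 'cx': 275.6524980941194, 'cy': 200.97194693870395, 'xyz': array([ 0.21779358, -0.56503532,  0.38408782]), 'attitude': array([ 2.2646648 , -1.79835543, -0.27675077])}
```

View pics/scene0.png

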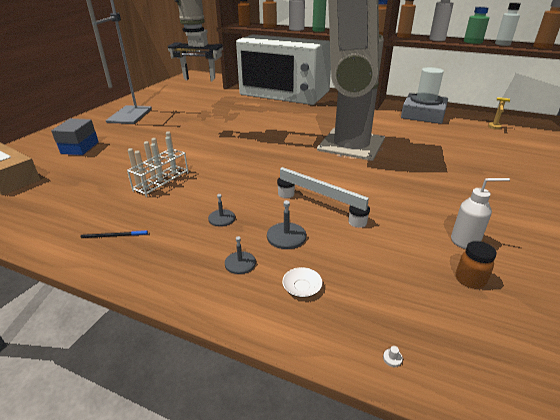

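View pics/top0.png

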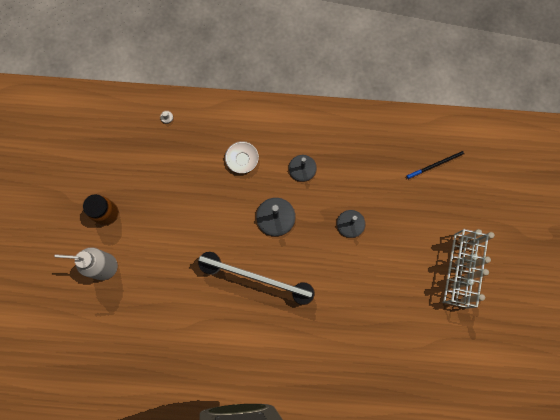

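View pics/wrist0.png

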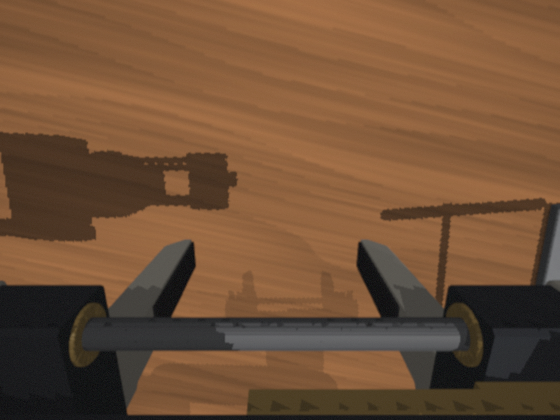

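The scene holds three posts, with bases in the top view at (276,217), (303,168) and (351,224). (276,217) is the widest. There is one beam, running from (200,260) to (312,295). I'll measure these and check in a crop.

```bash
cat > h.py <<'E'
from plant import *
import numpy as np, cv2
from scipy.spatial.transform import Rotation as R
def ray(c,u,v):
    f=210/np.tan(np.radians(c['fov_y']/2))
    d=R.from_rotvec(c['attitude']).apply([(u-c['cx'])/f,(v-c['cy'])/f,1]); return c['xyz'],d
def onz(c,u,v,z):
    o,d=ray(c,u,v); return o+d*(z-o[2])/d[2]
def proj(c,p):
    f=210/np.tan(np.radians(c['fov_y']/2))
    q=R.from_rotvec(c['attitude']).inv().apply(np.array(p)-c['xyz']); return f*q[0]/q[2]+c['cx'],f*q[1]/q[2]+c['cy']
E
python3 - <<'E'
import plant; print([n for n in dir(plant) if n[0]!='_'])
print(getattr(plant,'nose_length',None))
from h import *
im=cv2.imread('pics/top0.png'); s=cv2.imread('pics/scene0.png')
cv2.imwrite('pics/c1.png',cv2.resize(im[130:320,170:390],None,fx=3.4,fy=3.1,interpolation=cv2.INTER_NEAREST))
cv2.imwrite('pics/c2.png',cv2.resize(s[150:310,190:390],None,fx=4,fy=3.7,interpolation=cv2.INTER_NEAREST))
hsv=cv2.cvtColor(im,cv2.COLOR_BGR2HSV)
c=calibration('top')
m=((hsv[:,:,1]<60)&(hsv[:,:,2]>110)).astype(np.uint8); m[:245]=0;m[305:]=0;m[:,:190]=0;m[:,330:]=0
n,l,st,ce=cv2.connectedComponentsWithStats(m); print(st,ce)
d=((hsv[:,:,1]<110)&(hsv[:,:,2]<75)).astype(np.uint8)
n,l,st,ce=cv2.connectedComponentsWithStats(d)
for i in range(1,n):
    if st[i,4]>80: print(st[i],ce[i],onz(c,*ce[i],0.016))
E
```

```text
['IKError', 'calibration', 'close_job', 'nose_length', 'read_camera', 'read_state']
0.017
[[     0      0    560    420 234639]
 [   199    256    113     41    561]] [[279.55781434 209.34060408]
 [255.31907308 276.16755793]]
[420 151  43  21 118] [441.69491525 161.19491525] [ 0.82550778 -0.44039991  0.016     ]
[289 155  27  26 502] [301.12948207 168.00398406] [ 0.7764667  -0.06345894  0.016     ]
[ 83 195  24  23 425] [ 94.65176471 205.68941176] [0.62933056 0.47492578 0.016     ]
[256 198  39  38 923] [272.35211268 217.12351029] [0.63562974 0.00261722 0.016     ]
[337 210  27  28 493] [348.37322515 223.66125761] [ 0.63389185 -0.19823583  0.016     ]
[202 252  19  10  94] [211.25531915 255.73404255] [0.52094945 0.1523559  0.016     ]
[198 260  25  15 182] [208.38461538 267.64285714] [0.48955496 0.15643663 0.016     ]
[285 283  29  21 267] [302.5093633  293.56554307] [ 0.44253917 -0.09080525  0.016     ]
[200 404  82  16 992] [240.65322581 412.49899194] [0.14342278 0.03949395 0.016     ]
```

View pics/c1.png

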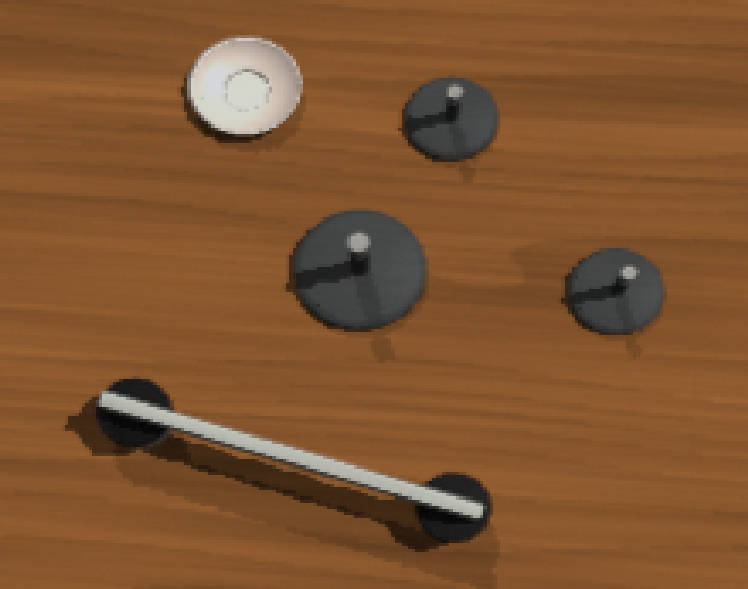

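View pics/c2.png

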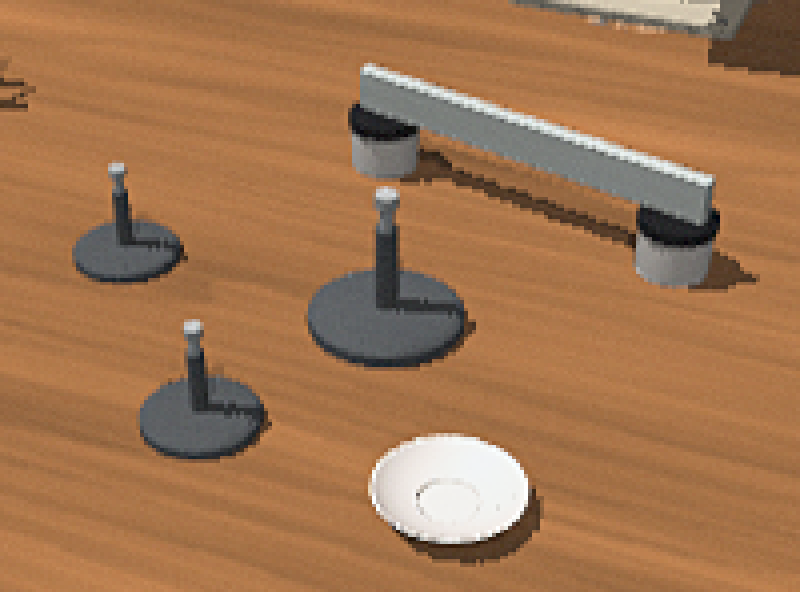

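The crops confirm the large post: disc at top px (275,208) and scene px (286.5,202). The beam stands alone with its bar clearly visible. I'll compute its pose and the disc position from two views.

Run:
```python
from h import *
im=cv2.imread('pics/top0.png'); s=cv2.imread('pics/scene0.png')
ct,cs=calibration('top'),calibration('scene')
hsv=cv2.cvtColor(im,cv2.COLOR_BGR2HSV)
m=((hsv[:,:,1]<60)&(hsv[:,:,2]>110)).astype(np.uint8); m[:245]=0;m[305:]=0;m[:,:190]=0;m[:,330:]=0
ys,xs=np.nonzero(m)
P=np.array([onz(ct,x,y,0.086)[:2] for x,y in zip(xs,ys)])
r=cv2.minAreaRect(P.astype(np.float32)*1000); print('bar rect mm',r, 'mean',P.mean(0))
u,sv,vt=np.linalg.svd(P-P.mean(0)); ax=vt[0]; t=(P-P.mean(0))@ax
print('axis',ax,np.degrees(np.arctan2(ax[1],ax[0])),t.min(),t.max(),'mid',P.mean(0)+ax*(t.min()+t.max())/2)
mid=P.mean(0)+ax*(t.min()+t.max())/2
# disc
d=((hsv[:,:,1]<60)&(hsv[:,:,2]>120)).astype(np.uint8); d[:200]=0;d[218:]=0;d[:,:265]=0;d[:,287:]=0
ys,xs=np.nonzero(d); print(len(xs),xs.mean(),ys.mean(), onz(ct,xs.mean(),ys.mean(),0.110))
def tri(a,b):
    (o1,d1),(o2,d2)=ray(ct,*a),ray(cs,*b)
    A=np.stack([d1,-d2],1); k=np.linalg.lstsq(A,o2-o1,rcond=None)[0]
    p,q=o1+k[0]*d1,o2+k[1]*d2; return (p+q)/2,np.linalg.norm(p-q)
print('tri',tri((xs.mean(),ys.mean()),(286.5,202)))
print('scene onz',onz(cs,286.5,202,0.110))
# scene check of bar ends
for sgn in(-1,1):
    e=[*(mid+sgn*0.145*ax),0.086]; print(e,'top',proj(ct,e),'scene',proj(cs,e))
hs=cv2.cvtColor(s,cv2.COLOR_BGR2HSV)
```

```text
bar rect mm ((471.20977783203125, 30.64061737060547), (288.1416931152344, 11.50479793548584), 76.45408630371094) mean [0.47097201 0.02979296]
axis [-0.23396366 -0.97224534] -103.53054172145819 -0.14494936228156347 0.1431907337061999 mid [0.47117773 0.03064787]
28 274.7857142857143 207.5 [ 0.64058278 -0.00464824  0.11      ]
tri (array([ 0.64070318, -0.00383767,  0.10817513]), np.float64(0.0016159580449062072))
scene onz [ 0.64305548 -0.00197205  0.11      ]
[np.float64(0.5051024632455419), np.float64(0.17162344566349605), 0.086] top (np.float64(198.99078263398724), np.float64(257.694416534768)) scene (np.float64(367.00376447509547), np.float64(197.71744319615476))
[np.float64(0.4372530030199349), np.float64(-0.11032770391226601), 0.086] top (np.float64(311.5281552495358), np.float64(294.60009879888116)) scene (np.float64(280.0982590053794), np.float64(166.84012859587037))
```

Run:
```python
from h import *
st=read_state()
Rm=R.from_rotvec(st['orientation']).as_matrix(); print(Rm.round(3))
tx=Rm[:,0]; a=np.degrees(np.arctan2(tx[1],tx[0])); print('tool x yaw',a,'bar perp yaw -13.53 or 166.47; turn',(-13.53-a+180)%360-180,(166.47-a+180)%360-180)
print('shift cm',(np.array([.4712,.0307,.2346])-st['tool_pos'])*100)
c=calibration('top')
for n,p in dict(rack=(468,270),dish=(242,158)).items(): print(n,onz(c,*p,0.02))
print(st['t'])
```

```text
[[ 0.227 -0.974 -0.   ]
 [-0.974 -0.227  0.001]
 [-0.001 -0.    -1.   ]]
tool x yaw -76.88947956551335 bar perp yaw -13.53 or 166.47; turn 63.35947956551337 -116.64052043448663
shift cm [ 3.35129137e+01  6.14659495e+01 -2.42121784e-02]
rack [ 0.53590129 -0.51103689  0.02      ]
dish [0.79070784 0.09752435 0.02      ]
0.15
```

{"method": "carry_out", "body": {
  "steps": [
    {"xyz":[1,2,0],"rot":[0,0,2]},
    {"xyz":[3.2,5.8,0],"rot":[0,0,6]},
    {"xyz":[5.5,10,0],"rot":[0,0,10]},
    {"xyz":[7.7,14.1,0],"rot":[0,0,15]},
    {"xyz":[9.9,18.2,0],"rot":[0,0,19]},
    {"xyz":[12.1,22.2,0],"rot":[0,0,23]},
    {"xyz":[14.3,26.2,0],"rot":[0,0,27]},
    {"xyz":[16.5,30.3,0],"rot":[0,0,31]},
    {"xyz":[18.7,34.3,0],"rot":[0,0,35]},
    {"xyz":[21,38.5,0],"rot":[0,0,40]}
  ],
  "grip": 1
}}

```text
t: 1.15
tool_pos: [0.3464, -0.1977, 0.2356]
orientation: [2.981, -0.99, 0.001]
force: [1.4, -0.9, -0.6]
opening: 0.0931
```

{"method": "carry_out", "body": {
  "steps": [
    {"xyz":[2.2,4.1,0],"rot":[0,0,5]},
    {"xyz":[4.4,8.1,0],"rot":[0,0,9]},
    {"xyz":[6.6,12.1,0],"rot":[0,0,13]},
    {"xyz":[8.8,16.1,0],"rot":[0,0,17]},
    {"xyz":[11,20,0],"rot":[0,0,21]},
    {"xyz":[12.5,23,0],"rot":[0,0,23.4]},
    {"xyz":[12.5,23,0],"rot":[0,0,23.4]},
    {"xyz":[12.5,23,0],"rot":[0,0,23.4]},
    {"xyz":[12.5,23,0],"rot":[0,0,23.4]}
  ]
}}

```text
t: 2.05
tool_pos: [0.4707, 0.0299, 0.2354]
orientation: [3.119, -0.37, -0.001]
force: [-0.3, -1.1, -0.0]
opening: 0.093
```

Run:
```python
from h import *
st=read_state();c=calibration('wrist'); im=read_camera('wrist')[:,:,::-1].copy()
F=[];M=[]
for i in range(4):
    s=read_state(); F.append(s['force']);M.append(s['wrist_torque']); read_camera('top')
print(np.array(F).round(2),np.array(M).round(3))
Rm=R.from_rotvec(st['orientation']).as_matrix(); print(st['tool_pos'],np.degrees(np.arctan2(Rm[1,0],Rm[0,0])))
ax=np.array([.234,.972])
for e in (-.145,0,.145): print(proj(c,[*(np.array([.4712,.0307])+e*ax),.086]))
print(proj(c,[.641,-.004,.11]))
cv2.imwrite('pics/w1.png',im)
```

```text
[[ 0.29 -0.91  0.07]
 [ 0.3  -0.22 -0.22]
 [-0.47 -0.13  0.38]
 [-0.4   0.41  0.25]] [[-0.036 -0.014  0.029]
 [-0.062 -0.059 -0.01 ]
 [-0.024 -0.053  0.039]
 [-0.047 -0.049  0.012]]
[0.47068241 0.02990126 0.23540407] -13.546921682384973
(np.float64(276.0057589073593), np.float64(316.7205919772781))
(np.float64(275.95384102248255), np.float64(190.31105319591927))
(np.float64(275.8849731209351), np.float64(22.63165539087626))
(np.float64(470.1517352677831), np.float64(190.9160950234888))
```

View pics/w1.png

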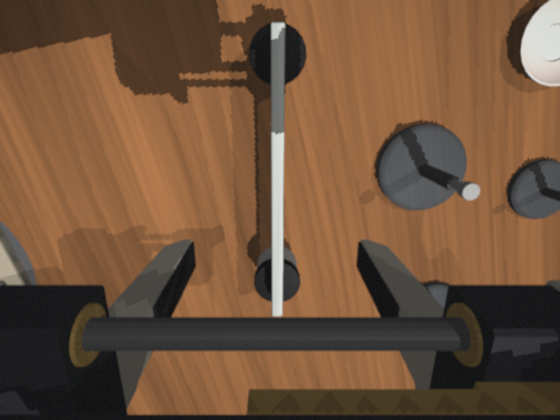

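The wrist view shows the bar from (278,23) to (277,316), within 1.5 px of prediction, and the post disc at (471,191) as predicted. Descending to the middle of the bar.

{"method": "carry_out", "body": {
  "steps": [
    {"xyz":[0,0.1,-2],"rot":[0,0,0]},
    {"xyz":[0,0.1,-5],"rot":[0,0,0]},
    {"xyz":[0,0.1,-9],"rot":[0,0,0]},
    {"xyz":[0,0.1,-12],"rot":[0,0,0]},
    {"xyz":[0,0.1,-14],"rot":[0,0,0]},
    {"xyz":[0,0.1,-15.5],"rot":[0,0,0]},
    {"xyz":[0,0.1,-16],"rot":[0,0,0]},
    {"xyz":[0,0.1,-16],"rot":[0,0,0]},
    {"xyz":[0,0.1,-16],"rot":[0,0,0]}
  ]
}}

```text
t: 3.2
tool_pos: [0.4718, 0.0314, 0.0766]
orientation: [-3.12, 0.37, -0.002]
force: [0.6, -0.8, -0.2]
opening: 0.093
```

{"method": "carry_out", "body": {
  "steps": [
    {"xyz":[0,0,0],"rot":[0,0,0]},
    {"xyz":[0,0,0],"rot":[0,0,0]},
    {"xyz":[0,0,0],"rot":[0,0,0]},
    {"xyz":[0,0,0],"rot":[0,0,0]},
    {"xyz":[0,0,0],"rot":[0,0,0]},
    {"xyz":[0,0,0],"rot":[0,0,0]},
    {"xyz":[0,0,0],"rot":[0,0,0]},
    {"xyz":[0,0,0],"rot":[0,0,0]}
  ],
  "grip": 0,
  "force": 40
}}

```text
t: 4.0
tool_pos: [0.4711, 0.0316, 0.0756]
orientation: [3.12, -0.369, -0.0]
force: [0.3, -0.1, -0.4]
opening: 0.0334
```

```bash
cat >> h.py <<'E'
def ft(n=6):
    F=[];M=[]
    for i in range(n):
        s=read_state(); F.append(s['force']);M.append(s['wrist_torque']); read_camera('top')
    F=np.array(F);M=np.array(M)
    print('t',s['t'],'tcp',s['tool_pos'].round(4),'rv',s['orientation'].round(4),'open',s['opening'],'F',F.mean(0).round(2),'M',M.mean(0).round(3),'sd',F.std(0).round(2),M.std(0).round(3))
    return F.mean(0),M.mean(0)
E
python3 -c "
from h import *
ft()"
```

```text
t 4.25 tcp [0.4712 0.0316 0.0757] rv [ 3.1198e+00 -3.6900e-01  2.0000e-04] open 0.01327015209016539 F [ 0.52 -0.5   0.35] M [-0.051 -0.133  0.007] sd [1.1  0.38 0.5 ] [0.051 0.13  0.025]
```

{"method": "carry_out", "body": {
  "steps": [
    {"xyz":[0,0,0],"rot":[0,0,0]},
    {"xyz":[0,0,0],"rot":[0,0,0]},
    {"xyz":[0,0,0],"rot":[0,0,0]},
    {"xyz":[0,0,0.1],"rot":[0,0,0]},
    {"xyz":[0,0,0.2],"rot":[0,0,0]},
    {"xyz":[0,0,0.3],"rot":[0,0,0]},
    {"xyz":[0,0,0.4],"rot":[0,0,0]},
    {"xyz":[0,0,0.4],"rot":[0,0,0]},
    {"xyz":[0,0,0.4],"rot":[0,0,0]},
    {"xyz":[0,0,0.4],"rot":[0,0,0]}
  ]
}}

```text
t: 5.3
tool_pos: [0.4711, 0.0316, 0.0796]
orientation: [3.12, -0.369, -0.0]
force: [-0.1, 0.9, -3.6]
opening: 0.0117
```

```bash
python3 -c "
from h import *
ft()
cv2.imwrite('pics/s1.png',cv2.resize(read_camera('scene')[140:260,240:400,::-1],None,fx=5,fy=5,interpolation=cv2.INTER_NEAREST))"
```

```text
t 5.55 tcp [0.4711 0.0316 0.0796] rv [ 3.1198 -0.369   0.    ] open 0.011706089586986546 F [-0.04 -0.08 -3.87] M [ 0.034 -0.093 -0.004] sd [0.58 0.5  0.31] [0.031 0.016 0.04 ]
```

View pics/s1.png

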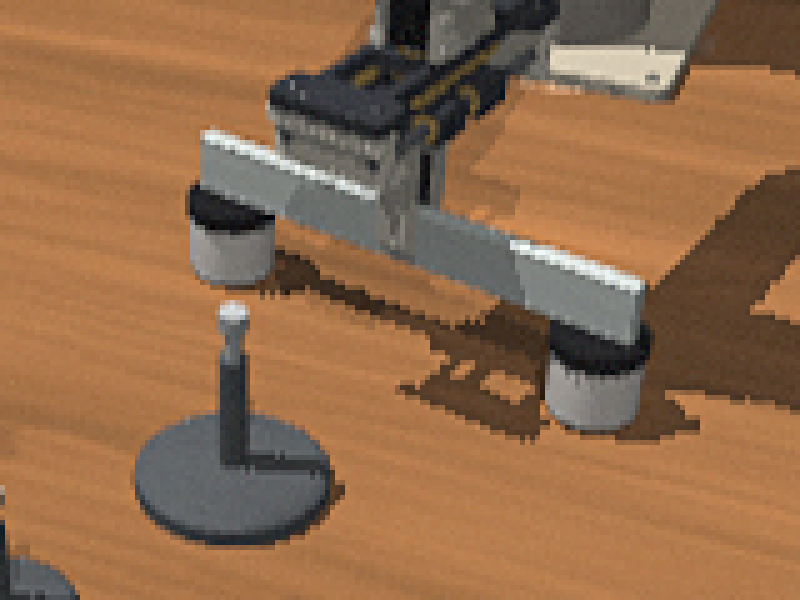

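{"method": "carry_out", "body": {
  "steps": [
    {"xyz":[0,0,0.2],"rot":[0,0,0]},
    {"xyz":[0,0,0.4],"rot":[0,0,0]},
    {"xyz":[0,0,0.6],"rot":[0,0,0]},
    {"xyz":[0,0,0.6],"rot":[0,0,0]},
    {"xyz":[0,0,0.6],"rot":[0,0,0]},
    {"xyz":[0,0,0.6],"rot":[0,0,0]}
  ]
}}

```text
t: 6.25
tool_pos: [0.4711, 0.0316, 0.0856]
orientation: [3.12, -0.369, -0.0]
force: [-0.0, -0.2, -4.1]
opening: 0.0112
```

```bash
python3 -c "
from h import *
ft(10)
cv2.imwrite('pics/s2.png',cv2.resize(read_camera('scene')[140:260,240:400,::-1],None,fx=5,fy=5,interpolation=cv2.INTER_NEAREST))"
```

```text
t 6.7 tcp [0.4711 0.0316 0.0856] rv [ 3.1198 -0.3689 -0.    ] open 0.011906456637253824 F [ 0.05 -0.16 -4.36] M [ 0.041 -0.097 -0.017] sd [0.48 0.36 0.35] [0.022 0.03  0.022]
```

View pics/s2.png

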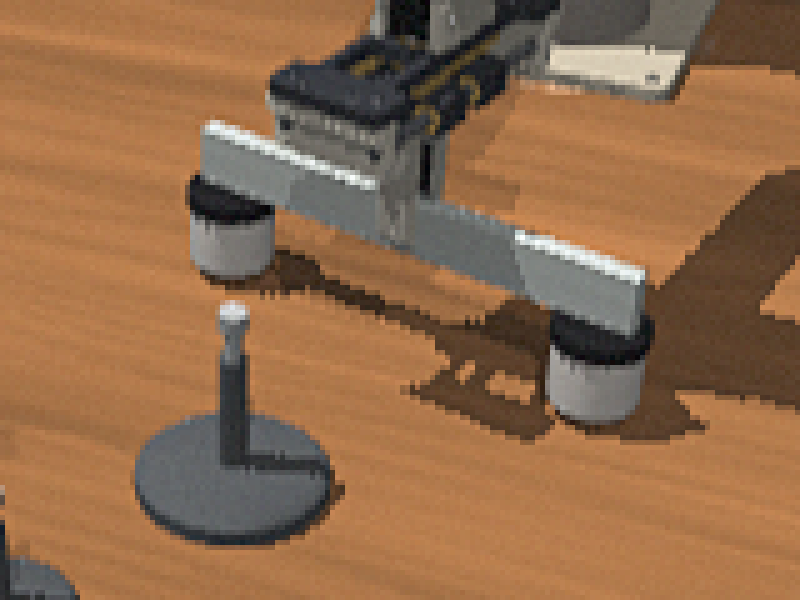

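Both ends rose equally, so the beam is clear of the bench and level. Weight is about 4.4 N, with the balance about 2 cm toward -y. Setting it down and regripping there.

{"method": "carry_out", "body": {
  "steps": [
    {"xyz":[0,0,-0.3],"rot":[0,0,0]},
    {"xyz":[0,0,-0.6],"rot":[0,0,0]},
    {"xyz":[0,0,-0.8],"rot":[0,0,0]},
    {"xyz":[0,0,-0.9],"rot":[0,0,0]},
    {"xyz":[0,0,-1],"rot":[0,0,0]},
    {"xyz":[0,0,-1],"rot":[0,0,0]}
  ]
}}

```text
t: 7.4
tool_pos: [0.4711, 0.0316, 0.0756]
orientation: [3.12, -0.369, -0.0]
force: [-0.0, -0.1, -3.7]
opening: 0.0114
```

{"method": "carry_out", "body": {
  "steps": [
    {"xyz":[0,0,0],"rot":[0,0,0]},
    {"xyz":[0,0,0],"rot":[0,0,0]},
    {"xyz":[0,0,0],"rot":[0,0,0]},
    {"xyz":[0,0,0],"rot":[0,0,0]},
    {"xyz":[-0.23,-0.97,0],"rot":[0,0,0]},
    {"xyz":[-0.47,-1.94,0],"rot":[0,0,0]},
    {"xyz":[-0.47,-1.94,0],"rot":[0,0,0]},
    {"xyz":[-0.47,-1.94,0],"rot":[0,0,0]}
  ],
  "grip": 0.4
}}

```text
t: 8.2
tool_pos: [0.4663, 0.0117, 0.0756]
orientation: [-3.119, 0.371, -0.0]
force: [0.3, -0.3, 0.2]
opening: 0.0372
```

```bash
python3 -c "
from h import *
ft(25)"
```

```text
t 9.4 tcp [0.4664 0.0122 0.0756] rv [-3.1198e+00  3.6900e-01  1.0000e-04] open 0.03727556319457893 F [ 0.04 -0.03 -0.16] M [-0.043 -0.065  0.004] sd [0.46 0.43 0.49] [0.025 0.028 0.029]
```

{"method": "carry_out", "body": {
  "steps": [
    {"xyz":[0,0,0],"rot":[0,0,0]},
    {"xyz":[0,0,0],"rot":[0,0,0]},
    {"xyz":[0,0,0],"rot":[0,0,0]},
    {"xyz":[0,0,0],"rot":[0,0,0]},
    {"xyz":[0,0,0],"rot":[0,0,0]},
    {"xyz":[0,0,0],"rot":[0,0,0]},
    {"xyz":[0,0,0],"rot":[0,0,0]},
    {"xyz":[0,0,0],"rot":[0,0,0]}
  ],
  "grip": 0,
  "force": 40
}}

```text
t: 10.25
tool_pos: [0.4664, 0.0122, 0.0756]
orientation: [3.12, -0.369, 0.0]
force: [1.3, 0.3, -0.2]
opening: 0.0118
```

{"method": "carry_out", "body": {
  "steps": [
    {"xyz":[0,0,0.2],"rot":[0,0,0]},
    {"xyz":[0,0,0.4],"rot":[0,0,0]},
    {"xyz":[0,0,0.6],"rot":[0,0,0]},
    {"xyz":[0,0,0.8],"rot":[0,0,0]},
    {"xyz":[0,0,0.8],"rot":[0,0,0]},
    {"xyz":[0,0,0.8],"rot":[0,0,0]}
  ]
}}

```text
t: 10.85
tool_pos: [0.4664, 0.0123, 0.0837]
orientation: [-3.12, 0.369, -0.0]
force: [-0.0, 0.0, -3.3]
opening: 0.0114
```

```bash
python3 -c "
from h import *
ft(25)"
```

```text
t 12.05 tcp [0.4664 0.0122 0.0836] rv [-3.1198  0.3691  0.    ] open 0.011725224274131996 F [-0.06 -0.1  -4.01] M [-0.041 -0.069  0.001] sd [0.49 0.54 0.43] [0.036 0.034 0.024]
```

Moment is now null at this grip (0.002 ± 0.009 N·m, so about ±2 mm). Lifting well clear and refining the post disc position from the wrist view.

{"method": "carry_out", "body": {
  "steps": [
    {"xyz":[0,0,0.4],"rot":[0,0,0]},
    {"xyz":[0,0,1.2],"rot":[0,0,0]},
    {"xyz":[0,0,2.4],"rot":[0,0,0]},
    {"xyz":[0,0,3.8],"rot":[0,0,0]},
    {"xyz":[0,0,5.2],"rot":[0,0,0]},
    {"xyz":[0,0,6.6],"rot":[0,0,0]},
    {"xyz":[0,0,7.7],"rot":[0,0,0]},
    {"xyz":[0,0,8.4],"rot":[0,0,0]},
    {"xyz":[0,0,8.6],"rot":[0,0,0]},
    {"xyz":[0,0,8.6],"rot":[0,0,0]}
  ]
}}

```text
t: 13.1
tool_pos: [0.4664, 0.0122, 0.1697]
orientation: [3.12, -0.369, 0.0]
force: [0.2, -0.5, -4.1]
opening: 0.0117
```

Run:
```python
from h import *
ft(6)
c=calibration('wrist'); im=read_camera('wrist')[:,:,::-1].copy(); cv2.imwrite('pics/w2.png',im)
print(proj(c,[.641,-.004,.11])); 
np.savez('w2.npz',**c)
cv2.imwrite('pics/s3.png',cv2.resize(read_camera('scene')[110:250,220:410,::-1],None,fx=4,fy=4,interpolation=cv2.INTER_NEAREST))
w1=cv2.imread('pics/w1.png'); h=cv2.cvtColor(w1,cv2.COLOR_BGR2HSV)
m=((h[:,:,1]<60)&(h[:,:,2]>110)); m[:175]=0;m[210:]=0;m[:,:450]=0;m[:,490:]=0
ys,xs=np.nonzero(m); print(len(xs),xs.mean(),ys.mean(),xs.min(),xs.max(),ys.min(),ys.max())
```

```text
t 13.35 tcp [0.466  0.0123 0.1689] rv [ 3.1198e+00 -3.6900e-01 -2.0000e-03] open 0.011330369942026953 F [-0.03 -0.   -4.  ] M [-0.03  -0.086 -0.012] sd [0.69 0.37 0.4 ] [0.021 0.033 0.018]
(np.float64(532.6445951289245), np.float64(191.76378623516916))
239 470.64853556485355 191.39330543933053 452 479 183 199
```

View pics/w2.png

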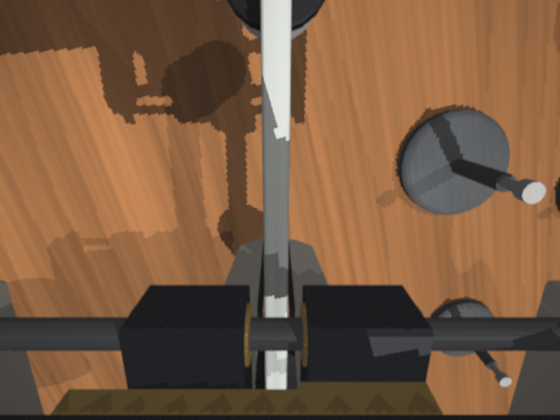

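View pics/s3.png

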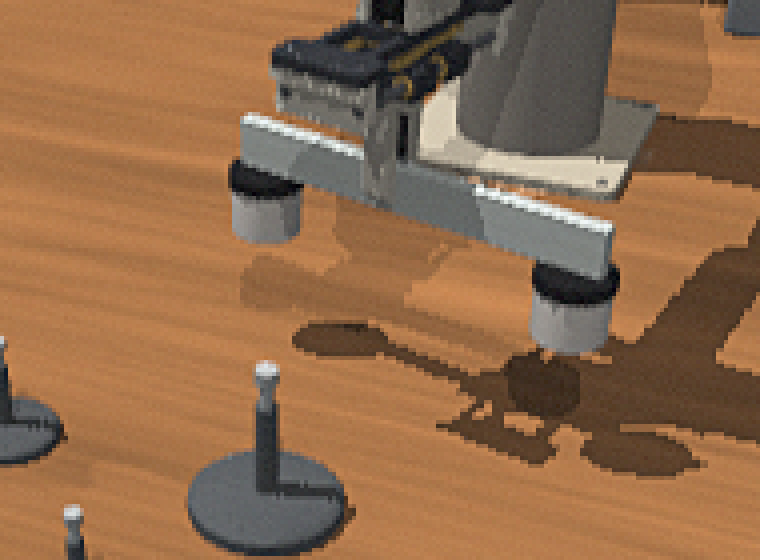

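The wrist view shows the disc top at (534,192), predicted (532.6,191.8). In the scene view the beam hangs level. No rotation is needed, since the pots clear the neighbouring small posts by more than 60 mm.

Run:
```python
from h import *
c=dict(np.load('w2.npz')); c={k:(v if v.ndim else float(v)) for k,v in c.items()}
im=cv2.imread('pics/w2.png'); h=cv2.cvtColor(im,cv2.COLOR_BGR2HSV)
m=((h[:,:,1]<40)&(h[:,:,2]>170)); m[:175]=0;m[210:]=0;m[:,:515]=0;m[:,552:]=0
ys,xs=np.nonzero(m); u,v=(xs.min()+xs.max())/2,(ys.min()+ys.max())/2
print(len(xs),xs.mean(),ys.mean(),u,v,onz(c,xs.mean(),ys.mean(),.11),onz(c,u,v,.11))
cs=calibration('scene'); ax=np.array([.234,.972]); mid=np.array([.4664,.0122])+.0188*ax
for e in (.145,-.145): print(proj(cs,[*(mid+e*ax),.086+.094]))
```

```text
363 533.7823691460055 192.5922865013774 534.0 192.5 [ 0.64174902 -0.00477937  0.11      ] [ 0.64189215 -0.00474693  0.11      ]
(np.float64(371.59003903371945), np.float64(166.06694581442923))
(np.float64(279.95056448489646), np.float64(137.83824330432859))
```

{"method": "carry_out", "body": {
  "steps": [
    {"xyz":[0.4,0,0],"rot":[0,0,0]},
    {"xyz":[1.3,-0.1,0],"rot":[0,0,0]},
    {"xyz":[2.7,-0.2,0],"rot":[0,0,0]},
    {"xyz":[4.5,-0.4,0],"rot":[0,0,0]},
    {"xyz":[6.5,-0.6,0],"rot":[0,0,0]},
    {"xyz":[8.5,-0.8,0],"rot":[0,0,0]},
    {"xyz":[10.5,-1,0],"rot":[0,0,0]},
    {"xyz":[12.5,-1.1,0],"rot":[0,0,0]},
    {"xyz":[14.3,-1.3,0],"rot":[0,0,0]},
    {"xyz":[15.8,-1.4,0],"rot":[0,0,0]}
  ]
}}

```text
t: 14.5
tool_pos: [0.626, -0.002, 0.1691]
orientation: [3.12, -0.369, 0.0]
force: [-0.0, -0.6, -5.2]
opening: 0.0116
```

{"method": "carry_out", "body": {
  "steps": [
    {"xyz":[1,-0.1,0],"rot":[0,0,0]},
    {"xyz":[1.5,-0.2,0],"rot":[0,0,0]},
    {"xyz":[1.7,-0.2,0],"rot":[0,0,0]},
    {"xyz":[1.7,-0.2,0],"rot":[0,0,0]},
    {"xyz":[1.7,-0.2,0],"rot":[0,0,0]},
    {"xyz":[1.7,-0.2,0],"rot":[0,0,0]}
  ]
}}

```text
t: 15.1
tool_pos: [0.6411, -0.0037, 0.1697]
orientation: [3.12, -0.369, -0.0]
force: [0.1, -0.6, -4.3]
opening: 0.0117
```

{"method": "carry_out", "body": {
  "steps": [
    {"xyz":[0,0,-0.3],"rot":[0,0,0]},
    {"xyz":[0,0,-0.9],"rot":[0,0,0]},
    {"xyz":[0,0,-1.6],"rot":[0,0,0]},
    {"xyz":[0,0,-2.2],"rot":[0,0,0]},
    {"xyz":[0,0,-2.6],"rot":[0,0,0]},
    {"xyz":[0,0,-2.8],"rot":[0,0,0]},
    {"xyz":[0,0,-2.8],"rot":[0,0,0]},
    {"xyz":[0,0,-2.8],"rot":[0,0,0]}
  ]
}}

```text
t: 15.9
tool_pos: [0.6416, -0.0037, 0.1419]
orientation: [-3.12, 0.369, -0.001]
force: [0.7, 0.9, -2.9]
opening: 0.0118
```

Run:
```python
from h import *
ft(12)
cs=calibration('scene'); s=read_camera('scene')[:,:,::-1]
print('disc',proj(cs,[.6415,-.0043,.11]),'tcp bottom edge',proj(cs,[.6411,-.0037,.1160]))
cv2.imwrite('pics/s4.png',cv2.resize(s[140:270,190:400],None,fx=3.8,fy=3.8,interpolation=cv2.INTER_NEAREST))
```

```text
t 16.45 tcp [ 0.6414 -0.0038  0.1416] rv [ 3.1198 -0.369  -0.    ] open 0.012126236114515491 F [ 0.19  0.08 -3.99] M [-0.058 -0.066 -0.007] sd [0.42 0.53 0.5 ] [0.022 0.029 0.025]
disc (np.float64(285.8850693177763), np.float64(201.48527886942995)) tcp bottom edge (np.float64(286.17907418307726), np.float64(199.43364743382241))
```

View pics/s4.png

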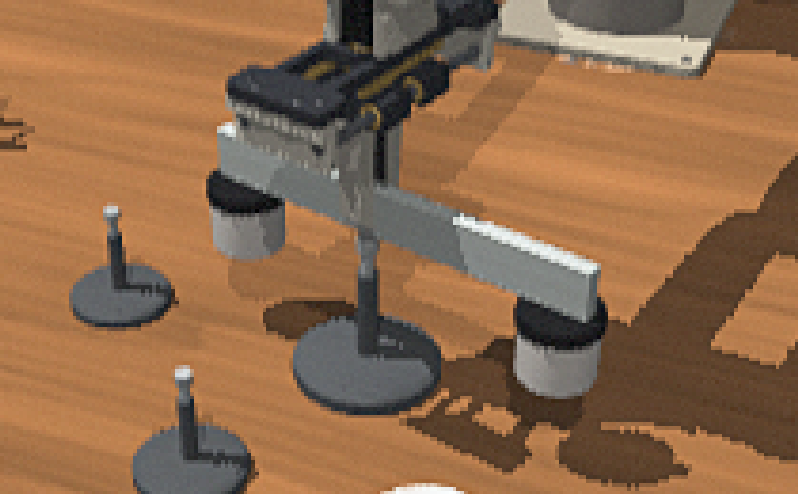

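{"method": "carry_out", "body": {
  "steps": [
    {"xyz":[0,0,-0.2],"rot":[0,0,0]},
    {"xyz":[0,0,-0.4],"rot":[0,0,0]},
    {"xyz":[0,0,-0.55],"rot":[0,0,0]},
    {"xyz":[0,0,-0.65],"rot":[0,0,0]},
    {"xyz":[0,0,-0.7],"rot":[0,0,0]},
    {"xyz":[0,0,-0.75],"rot":[0,0,0]},
    {"xyz":[0,0,-0.8],"rot":[0,0,0]},
    {"xyz":[0,0,-0.85],"rot":[0,0,0]},
    {"xyz":[0,0,-0.85],"rot":[0,0,0]},
    {"xyz":[0,0,-0.85],"rot":[0,0,0]}
  ]
}}

```text
t: 17.55
tool_pos: [0.6415, -0.0038, 0.1334]
orientation: [-3.12, 0.369, -0.0]
force: [-0.4, -0.9, -0.8]
opening: 0.0117
```

Run:
```python
from h import *
ft(14)
```

```text
t 18.2 tcp [ 0.6415 -0.0038  0.1332] rv [-3.1198e+00  3.6890e-01 -3.0000e-04] open 0.011365514236870499 F [-1.36  0.21 -0.59] M [-0.02   0.172  0.005] sd [0.63 0.56 0.4 ] [0.019 0.04  0.026]
```

{"method": "carry_out", "body": {
  "steps": [
    {"xyz":[0,0,-0.03],"rot":[0,0,0]},
    {"xyz":[0,0,-0.03],"rot":[0,0,0]},
    {"xyz":[0,0,-0.03],"rot":[0,0,0]},
    {"xyz":[0,0,-0.03],"rot":[0,0,0]},
    {"xyz":[0,0,-0.03],"rot":[0,0,0]}
  ],
  "force": 3
}}

```text
t: 18.75
tool_pos: [0.6415, -0.0037, 0.1329]
orientation: [-3.12, 0.369, -0.0]
force: [-0.9, -0.4, 0.5]
opening: 0.012
```

Run:
```python
from h import *
ft(10)
s=read_camera('scene')[:,:,::-1]
cv2.imwrite('pics/s5.png',cv2.resize(s[140:270,190:400],None,fx=3.8,fy=3.8,interpolation=cv2.INTER_NEAREST))
```

```text
t 19.2 tcp [ 0.6415 -0.0038  0.1329] rv [-3.1198e+00  3.6900e-01 -3.0000e-04] open 0.011950539985861706 F [-0.67 -0.07  0.02] M [-0.037  0.037 -0.007] sd [0.58 0.57 0.46] [0.043 0.037 0.028]
```

View pics/s5.png

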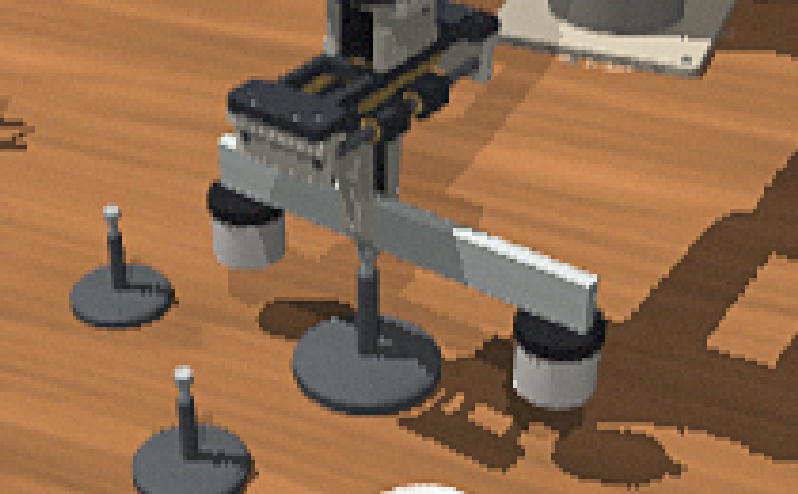

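The post carries the whole weight (Fz about 0) with a 3 N grip, and the beam is still level. Opening slightly first.

{"method": "carry_out", "body": {
  "steps": [
    {"xyz":[0,0,0],"rot":[0,0,0]},
    {"xyz":[0,0,0],"rot":[0,0,0]}
  ],
  "grip": 0.18
}}

```text
t: 19.5
tool_pos: [0.6416, -0.0038, 0.133]
orientation: [3.12, -0.369, 0.001]
force: [0.0, -0.1, 0.1]
opening: 0.0162
```

Run:
```python
from h import *
cs=calibration('scene')
cv2.imwrite('pics/s6.png',cv2.resize(read_camera('scene')[140:270,190:400,::-1],None,fx=3.8,fy=3.8,interpolation=cv2.INTER_NEAREST))
ft(4)
cv2.imwrite('pics/s7.png',cv2.resize(read_camera('scene')[140:270,190:400,::-1],None,fx=3.8,fy=3.8,interpolation=cv2.INTER_NEAREST))
```

```text
t 19.7 tcp [ 0.6415 -0.0038  0.1329] rv [ 3.1198e+00 -3.6900e-01  2.0000e-04] open 0.016576121246489432 F [ 0.03  0.01 -0.16] M [-0.045 -0.083  0.008] sd [0.49 0.17 0.34] [0.021 0.024 0.007]
```

View pics/s7.png

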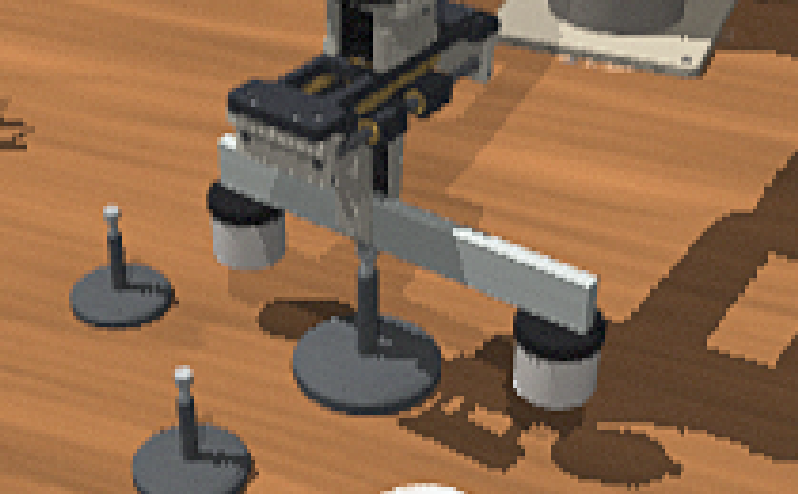

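The beam stands level on the post with the fingers clear: ends at crop (228,140) and (590,275), unchanged. Opening wide and going straight up.

{"method": "carry_out", "body": {
  "steps": [
    {"xyz":[0,0,0],"rot":[0,0,0]},
    {"xyz":[0,0,0],"rot":[0,0,0]},
    {"xyz":[0,0,0],"rot":[0,0,0]},
    {"xyz":[0,0,0.5],"rot":[0,0,0]},
    {"xyz":[0,0,2],"rot":[0,0,0]},
    {"xyz":[0,0,4.5],"rot":[0,0,0]},
    {"xyz":[0,0,7.5],"rot":[0,0,0]},
    {"xyz":[0,0,10],"rot":[0,0,0]},
    {"xyz":[0,0,11.5],"rot":[0,0,0]},
    {"xyz":[0,0,12],"rot":[0,0,0]}
  ],
  "grip": 0.45
}}

```text
t: 20.8
tool_pos: [0.6425, -0.0039, 0.2562]
orientation: [-3.12, 0.369, -0.007]
force: [0.1, -0.5, 0.0]
opening: 0.0419
```

Run:
```python
from h import *
ft(12)
cs=calibration('scene'); s=read_camera('scene')[:,:,::-1]
cv2.imwrite('pics/s8.png',cv2.resize(s[100:270,180:400],None,fx=3.5,fy=3.5,interpolation=cv2.INTER_NEAREST))
ax=np.array([.234,.972]); mid=np.array([.6415,-.0038])+.0188*ax
for e in (.145,-.145): print(proj(cs,[*(mid+e*ax),.086+.0573]))
cv2.imwrite('pics/t8.png',read_camera('top')[:,:,::-1])
```

```text
t 21.35 tcp [ 0.6412 -0.0037  0.2522] rv [ 3.1198e+00 -3.6900e-01 -1.5000e-03] open 0.04174230815145545 F [-0.08 -0.1  -0.1 ] M [-0.054 -0.071  0.013] sd [0.39 0.34 0.41] [0.041 0.024 0.037]
(np.float64(345.00249788074086), np.float64(213.04726390685354))
(np.float64(247.30931928553122), np.float64(174.98967944732274))
```

View pics/s8.png

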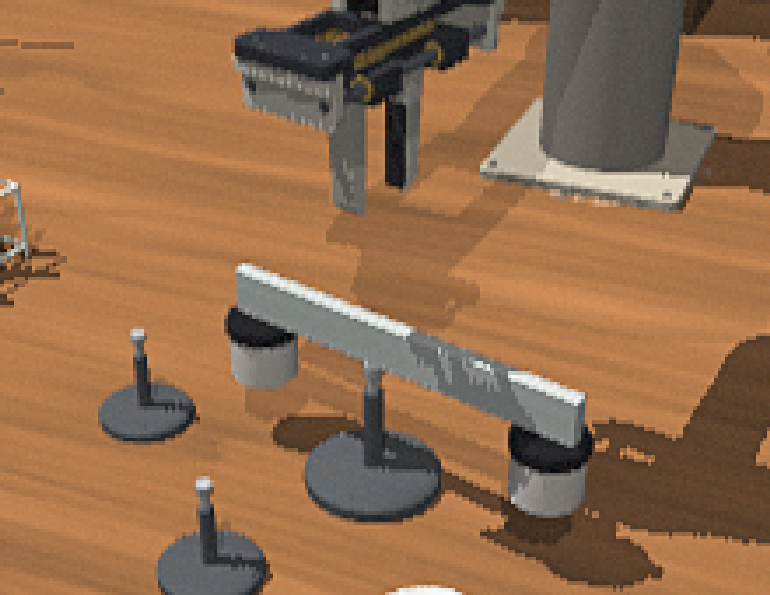

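View pics/t8.png

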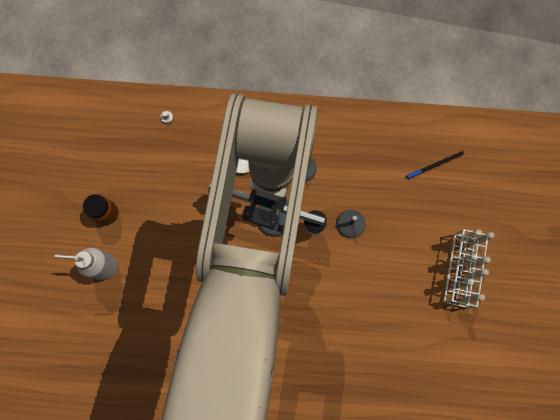

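The beam ends are at (248.6,176.6) and (346.6,212.9) in the scene view, against (247.3,175.0) and (345.0,213.0) for a level beam. It is level within about 1° and stable, with the bystanders unmoved. Handing in.

```bash
python3 -c "
from plant import *
print(close_job(), read_state()['t'])"
```

```text
the job is handed in; nothing more can be done
the job is handed in; nothing more can be done
```

The beam rests level on the largest post alone, with both pots hanging free and the gripper about 12 cm clear. I handed the job in at about 21.5 s.

- **Finding the balance:** I did two trial lifts of 8–10 mm. The first, at the middle of the bar, put the balance point about 2 cm toward the −y pot. The second, at that spot, showed no moment (0.002 ± 0.009 N·m, about ±2 mm).
- **Setting down:** I carried the beam to the post and lowered it slowly. At 3 N grip the tool carried no more weight, so the post was holding all of it, about 4 N. I then opened the fingers slightly, saw it stay level, opened fully and withdrew straight up.
- **Last checks:** After release the bar ends in the scene view were within 2 px of a level beam, less than 1° of tilt. The tool force was about zero. The rack, wash bottle and jar are where they started in the last top view, and the small posts look undisturbed. The arm hid most of the dish, but nothing went near it.
- **What disagreed:**
  - The weight read 4.4 N on the first lift and about 3.9 N on the second, which I put down to sensor noise.
  - A sideways force of about 1.4 N appeared when the beam touched the post, probably friction. It fell to zero when the fingers opened, and no shift of the beam was visible.

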